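Complete the knob kit, then unlatch and hold open the drying pen

ROBOT

A 7-joint arm with a two-finger parallel gripper is mounted at the origin on the work surface. World frame = base frame: x ahead of the robot, y to its left, z up, the work surface at z = 0. Lengths are in m, angles in degrees, forces in N, time in s.
With the tool pointing down it reaches from about 0.425 to 0.875 m from the base axis. Payload 4.7 kg.
Tool frame: the origin (TCP) lies between the finger pads; the fingertips stand 19 mm ahead of it and the grasp point (between the pads) is the TCP; x points along the fingers, z is the direction in which the jaws open and shut, and the axes are right-handed (so a half turn about x gives the same grasp; the last joint's range is limited). The gripper opens to 87 mm and grips with 3 to 60 N. Pads are 19 mm wide; open, the fingers measure 117 mm over their backs; the gripper's body (75 mm by 190 mm) begins 51 mm behind the grasp point.
Start: joints at [-62.619, 18.392, -4.016, 83.108, 1.295, 78.541, -3.26], TCP at [0.291, 0.581, 0.242] pointing down, gripper open.
Joint ranges: [-163.93, 163.93], [-17.29, 119.83], [-79.2, 71.16], [3.27, 140.29], [-89.18, 269.18], [5.43, 117.66], [-154.24, 154.24]. Speed limits (degrees/s): [147.25, 147.25, 180, 180, 180, 180, 180].

INTERFACE

Orientations are given as [roll, pitch, yaw] about the fixed x, y, z axes, in that order (R = Rz(yaw) Ry(pitch) Rx(roll)).
In Python, from cell import monitor, read_camera, camera_model, env, regions_of gives the robot as it stands. The module is installed in compiled form; this text tells all that it offers.
- The arm moves only by the tool step_arm, never from a script. Its argument "deltas" is a list of rows, each a list of 5 numbers: the gripper's target within -1 to 1 (fully open at 1, half-way at 0, shut at -1), then the shift along the tool's x, y, z in m, then the turn about the tool's x in degrees. A call has 1 to 12 rows; each row is the pose to reach, as a shift and turn from the pose commanded when the call began, along the tool's axes at that moment; what a row does not reach only later rows make up. A row lasts 1/8 s, in which the tool goes at most 62.5 mm and 10.7 degrees, less where a joint would pass 70% of its speed; a pose out of reach is approached as far as the arm can. A call with a gripper value outside its range is refused whole. The fingers move at their own pace and stop on an object; "newtons" is the grip in N (left out, the last holds). Time passes only in rows, so rows that repeat a pose let the fingers close. It gives the time, the measured TCP pose, the force and the opening at its end, in the units of the state.
- monitor.get_obs(): the state, without advancing time (a new reading comes with each control period).
- read_camera(name): name is "side" or "top" or "wrist"; returns (picture, depth): 420x560x3 uint8, red, green, blue; 420x560 float32, m along the optical axis (not along the pixel's ray), 0 where there is no reading.
- camera_model(name): a dict with "fx", "fy", "cx", "cy" (pixels), "xyz" and "attitude" of the camera in the world. Camera axes: x right, y down, z forward; pixel columns grow to the right and rows downward; lengths in m; the calibration is good to about 2 mm. A picture is of the moment at which its call begins: read the wrist's pose just before it. camera_model takes no time and is no camera call; for the wrist camera it gives the pose at the moment of the call.
- env.sign_off(): hands the job in, once; it reports no verdict.
Trained networks look in the newest picture that a camera, given by its name, has taken for a name from the list of things; names that differ only in an ending like _2 or _b are one class to them, and where a whole thing is asked for, a point or a joint stands for the part that bears it (a point fixed in the world has none). Each returns a list of dicts, best first, with "p" (0 to 1); they miss things now and then, are a little off and sometimes report something else, mostly with a low value. They report only what shows in the picture. A call takes as long as a camera call. They do not tell look-alikes from the thing itself.
- regions_of(camera, thing): "pixels" (420x560 bool, what is visible of it) and "pixel" ([column, row] in pixels, amid what is visible of it).
The state is a dict: "time_s": time; "qpos": joint angles; "joint_velocities": joint speeds; "effort": joint torques, N m; "tool_pos": TCP position; "tool_rot": TCP orientation; "force": force on the tool from outside, world axes, zero at the start; "wrist_torque": the same for the moment, N m; "grip_width": finger opening in m.
Only numpy, scipy, OpenCV 4.12 (cv2) and the standard library are available. Lean on these libraries where they do the work, as an engineer would, in place of code of your own. Each camera call takes 0.05 s, during which the arm holds its last target. There are 200 camera calls.

TASK

Make up the blue kit tray to exactly three orange clamp knobs: one is in it already, so put two more of the loose orange ones in it and leave the last orange one outside. Then open the drying pen: squeeze the two tabs of the red catch together between the fingers until they stay in, then those of the yellow catch, swing the gate by its black post past the stiff point of its detent and hold it wide open, about 70 degrees, so that the tray can be slid in. The program finishes while the gripper still holds the gate there, for its spring pulls it shut; leave the tray and the other things on the table where they are.

Things in the scene. Friction and masses are not known exactly. Their poses are not given: they have to be found in the camera images.
- tray: blue open tray, 140 mm (its x) by 220 mm (its y) outside and 24 mm tall, walls and floor 4 mm, 0.7 kg, loose on the table; origin under the centre of its bottom, at table height
- knob0_c (a point): orange fluted clamp knob, an upright round cylinder 34 mm in diameter and 32 mm tall with a small steel disc on top, 60 g, standing in the middle part of the tray (within 30 mm of the tray's centre) at the start; point at its centre, 16 mm above its underside
- knob1_c (a point): orange fluted clamp knob, an upright round cylinder 34 mm in diameter and 32 mm tall with a small steel disc on top, 60 g, standing on the table between robot and pen at the start; three of these and a black knob of the same shape stand there in any order, 55 mm or more apart centre to centre in x or 80 mm in y; point at its centre, 16 mm above its underside
- knob2_c (a point): orange fluted clamp knob, an upright round cylinder 34 mm in diameter and 32 mm tall with a small steel disc on top, 60 g, standing on the table between robot and pen at the start; three of these and a black knob of the same shape stand there in any order, 55 mm or more apart centre to centre in x or 80 mm in y; point at its centre, 16 mm above its underside
- knob3_c (a point): orange fluted clamp knob, an upright round cylinder 34 mm in diameter and 32 mm tall with a small steel disc on top, 60 g, standing on the table between robot and pen at the start; three of these and a black knob of the same shape stand there in any order, 55 mm or more apart centre to centre in x or 80 mm in y; point at its centre, 16 mm above its underside
- dark_knob: black knob of the same shape and size as the orange ones, not wanted; origin at the centre of its underside
- pen: plywood drying pen fixed to the table, roof top 150 mm above the table. Origin at table height on its front edge; x points into the pen, away from the robot, y along the front; it spans y -150 to +170, x 0 to 220 mm. Feet 45 mm tall. The steel gate stands before it, from 45 mm up so that it passes over the knobs and tray, mid-plane at x = -9 mm, hinged at y = +90. On the roof at x 25 to 50, y 140 to 170 mm sits the detent housing, 24 mm tall
- red_mid (a point): red side-squeeze catch on the pen's roof: two upright red tabs, 8 mm thick (y), 24 wide (x), 44 tall; outer faces 56 mm apart when out, 36 squeezed. Point midway between them, 28 mm above the roof, tab tops 20 mm above it. y axis: the line they are squeezed along; x points into the pen. The other catch is 100 mm away along y; either may be nearer the hinge. 40 mm free beside each tab
- yellow_mid (a point): yellow side-squeeze catch on the pen's roof: two upright yellow tabs, 8 mm thick (y), 24 wide (x), 44 tall; outer faces 56 mm apart when out, 36 squeezed. Point midway between them, 28 mm above the roof, tab tops 20 mm above it. y axis: the line they are squeezed along; x points into the pen. The other catch is 100 mm away along y; either may be nearer the hinge. 40 mm free beside each tab
- red_l (a joint): how far the +y tab of the red catch is pressed in towards the catch's middle, in m: 0 out (hooked), 0.010 its stop; that side's hook is clear of the gate beyond 0.005. Takes about 3 to 4 N to slide and stays where it is left
- red_r (a joint): how far the -y tab of the red catch is pressed in towards the catch's middle, in m: 0 out (hooked), 0.010 its stop; that side's hook is clear of the gate beyond 0.005. Takes about 3 to 4 N to slide and stays where it is left
- yellow_l (a joint): how far the +y tab of the yellow catch is pressed in towards the catch's middle, in m: 0 out (hooked), 0.010 its stop; that side's hook is clear of the gate beyond 0.005. Takes about 3 to 4 N to slide and stays where it is left
- yellow_r (a joint): how far the -y tab of the yellow catch is pressed in towards the catch's middle, in m: 0 out (hooked), 0.010 its stop; that side's hook is clear of the gate beyond 0.005. Takes about 3 to 4 N to slide and stays where it is left
- gate_post (a point): upright black round post, 18 mm thick, on a bracket in front of the gate's free end. Point on its axis, 170 mm above the table; post top 30 mm above it, bracket 28 mm below. Axes turn with the gate: y along the gate from free end to hinge, x from post to gate, whose face is 36 mm from the post's axis. Gate frame 150 mm tall, its catch lugs 166 mm
- gate_hinge (a point): point on the gate's upright hinge axis, 170 mm above the table; the post's axis is at x = -43, y = -205 mm from it in the gate's own frame (turning radius 209 mm). Its axes turn with the gate
- gate (a joint): gate angle, rad: 0 shut, grows as the free end swings out towards the robot (clockwise from above), stop at 1.45. Free only when both catches are in. A spring pulls it shut (1 N at the post when shut, 3 N wide open); a detent makes it stiff from about 0.45 to 0.6 (up to 7 N at the post), then gives way. 1.22 is 70 degrees
- bottle: white plastic bottle with a red cap, a bystander to leave alone; origin at its underside
- jar: amber glass jar with a black lid, a bystander to leave alone; origin at its underside
- cup: white plastic cup, a bystander to leave alone; origin at its underside
- spatula: spatula lying at the left, a bystander to leave alone; origin at its underside
- brush: brush lying at the far right, a bystander to leave alone; origin at its underside
- wrench: steel wrench lying at the left, close to the robot, a bystander to leave alone; origin at its underside
Things that resemble listed ones, but are neither listed nor needed, are in the scene too. Leave any purple or white look-alike of the part that bears knob1_c alone. What is shaped like the part that bears knob3_c but white is not meant.

How it is judged (in metres and radians):
On the way, in this order (a step that is already met when the one before it is completed fails the run):
1. exactly three orange knobs are in the tray, let go (x of knob0_c in the frame of tray between -0.066 and 0.066 m and y of knob0_c in the frame of tray between -0.106 and 0.106 m and z of knob0_c in the frame of tray between 0.005 and 0.032 m and ((x of knob2_c in the frame of tray between -0.066 and 0.066 m and y of knob2_c in the frame of tray between -0.106 and 0.106 m and z of knob2_c in the frame of tray between 0.005 and 0.032 m and x of knob3_c in the frame of tray between -0.066 and 0.066 m and y of knob3_c in the frame of tray between -0.106 and 0.106 m and z of knob3_c in the frame of tray between 0.005 and 0.032 m and not (x of knob1_c in the frame of tray between -0.066 and 0.066 m and y of knob1_c in the frame of tray between -0.106 and 0.106 m and z of knob1_c in the frame of tray between 0.005 and 0.032 m)) or (x of knob1_c in the frame of tray between -0.066 and 0.066 m and y of knob1_c in the frame of tray between -0.106 and 0.106 m and z of knob1_c in the frame of tray between 0.005 and 0.032 m and x of knob3_c in the frame of tray between -0.066 and 0.066 m and y of knob3_c in the frame of tray between -0.106 and 0.106 m and z of knob3_c in the frame of tray between 0.005 and 0.032 m and not (x of knob2_c in the frame of tray between -0.066 and 0.066 m and y of knob2_c in the frame of tray between -0.106 and 0.106 m and z of knob2_c in the frame of tray between 0.005 and 0.032 m)) or (x of knob1_c in the frame of tray between -0.066 and 0.066 m and y of knob1_c in the frame of tray between -0.106 and 0.106 m and z of knob1_c in the frame of tray between 0.005 and 0.032 m and x of knob2_c in the frame of tray between -0.066 and 0.066 m and y of knob2_c in the frame of tray between -0.106 and 0.106 m and z of knob2_c in the frame of tray between 0.005 and 0.032 m and not (x of knob3_c in the frame of tray between -0.066 and 0.066 m and y of knob3_c in the frame of tray between -0.106 and 0.106 m and z of knob3_c in the frame of tray between 0.005 and 0.032 m))) and angle between tray's own z axis and vertical below 0.15 rad and contact force between the fingers and knob0 below 0.3 N and contact force between the fingers and knob1 below 0.3 N and contact force between the fingers and knob2 below 0.3 N and contact force between the fingers and knob3 below 0.3 N), for 0.2 s.
2. both tabs of the red catch are squeezed in between the fingers (value of joint each of red_l, red_r above 0.0055 m and contact force between the fingers and red_l above 0.5 N and contact force between the fingers and red_r above 0.5 N), for 0.1 s.
3. then both tabs of the yellow catch are squeezed in between the fingers (value of joint each of yellow_l, yellow_r above 0.0055 m and contact force between the fingers and yellow_l above 0.5 N and contact force between the fingers and yellow_r above 0.5 N), for 0.1 s.
4. the gate is swung past its detent (value of joint gate above 0.8 rad), for 0.05 s.
At the end, for the whole second after the job is handed in: The gate stands still at 1.08 rad (62 degrees) or more, held by the fingers with over 1 N and propped by nothing else on the task; all four catch tabs are still in (over 5 mm); exactly three orange knobs, the first one among them, are within the tray's walls on its floor, the tray level (value of joint gate above 1.08 rad and velocity of joint gate between -0.1 and 0.1 rad/s and contact force between the fingers and gate above 1 N and contact force between each of knob0, tray, knob1, knob2, knob3 and gate below 0.2 N and value of joint each of red_l, red_r, yellow_l, yellow_r above 0.005 m and x of knob0_c in the frame of tray between -0.066 and 0.066 m and y of knob0_c in the frame of tray between -0.106 and 0.106 m and z of knob0_c in the frame of tray between 0.005 and 0.032 m and ((x of knob2_c in the frame of tray between -0.066 and 0.066 m and y of knob2_c in the frame of tray between -0.106 and 0.106 m and z of knob2_c in the frame of tray between 0.005 and 0.032 m and x of knob3_c in the frame of tray between -0.066 and 0.066 m and y of knob3_c in the frame of tray between -0.106 and 0.106 m and z of knob3_c in the frame of tray between 0.005 and 0.032 m and not (x of knob1_c in the frame of tray between -0.066 and 0.066 m and y of knob1_c in the frame of tray between -0.106 and 0.106 m and z of knob1_c in the frame of tray between 0.005 and 0.032 m)) or (x of knob1_c in the frame of tray between -0.066 and 0.066 m and y of knob1_c in the frame of tray between -0.106 and 0.106 m and z of knob1_c in the frame of tray between 0.005 and 0.032 m and x of knob3_c in the frame of tray between -0.066 and 0.066 m and y of knob3_c in the frame of tray between -0.106 and 0.106 m and z of knob3_c in the frame of tray between 0.005 and 0.032 m and not (x of knob2_c in the frame of tray between -0.066 and 0.066 m and y of knob2_c in the frame of tray between -0.106 and 0.106 m and z of knob2_c in the frame of tray between 0.005 and 0.032 m)) or (x of knob1_c in the frame of tray between -0.066 and 0.066 m and y of knob1_c in the frame of tray between -0.106 and 0.106 m and z of knob1_c in the frame of tray between 0.005 and 0.032 m and x of knob2_c in the frame of tray between -0.066 and 0.066 m and y of knob2_c in the frame of tray between -0.106 and 0.106 m and z of knob2_c in the frame of tray between 0.005 and 0.032 m and not (x of knob3_c in the frame of tray between -0.066 and 0.066 m and y of knob3_c in the frame of tray between -0.106 and 0.106 m and z of knob3_c in the frame of tray between 0.005 and 0.032 m))) and angle between tray's own z axis and vertical below 0.15 rad); the arm keeps its last pose, push and grip.
It fails at once if a yellow tab is pressed in before both red tabs are (value of joint any of yellow_l, yellow_r above 0.004 m and value of joint any of red_l, red_r below 0.004 m).
It fails at once if a bystander (black knob, bottle, jar, cup, spatula, brush, wrench) is moved by over 30 mm (distance of any of dark_knob, bottle, jar, cup, spatula, brush, wrench from where it was at the start of the episode above 0.03 m).
It fails at once if the tray is shoved by over 50 mm (distance of tray from where it was at the start of the episode above 0.05 m).
It also fails if it takes over 72 s, if anything falls off the work surface, if the arm or the gripper's body presses on something with over 40 N, if the wrist force passes 120 N, or if a joint passes its speed limit or range.

## Working session

There is one attempt and no reset: what is moved stays moved. The work goes in short steps, Python scripts to look and compute and a tool call to move; the robot and the scene stay as the last step left them, time stands still between calls to the robot, and variables do not carry over. Pictures are saved under pics/ and viewed, about 8 in all and at most 12, crops included, and the job is handed in when it is done.

Besides the shell and the picture viewer there is one more tool, called after "Request:" as a command line: name --pt "numbers of a row" for each row, then --argument value for the rest. step_arm: Moves the arm, as the interface text tells. Its arguments: {"type":"object","properties":{"deltas":{"type":"array"},"newtons":{"type":"number"}},"required":["deltas"]}

```bash
mkdir -p pics; cat > h.py <<'E'
import numpy as np, cv2
from scipy.spatial.transform import Rotation as R
from cell import monitor, read_camera, camera_model, env, regions_of
def cam(n):
    m=camera_model(n); a=m["attitude"]
    return m
def world(n,m,px,depth):
    px=np.atleast_2d(px).astype(float)
    z=depth
    P=np.c_[(px[:,0]-m["cx"])/m["fx"]*z,(px[:,1]-m["cy"])/m["fy"]*z,z]
    return P@rot(m).T+np.array(m["xyz"])
def rot(m):
    a=np.array(m["attitude"],float)
    if a.shape==(3,3): return a
    return R.from_euler("xyz",a,degrees=True).as_matrix()
def cloud(n,m,d,mask):
    r,c=np.nonzero(mask&(d>0)); return world(n,m,np.c_[c,r],d[r,c])
def save(n,p): cv2.imwrite("pics/"+n+".png",p[...,::-1])
E
python3 - <<'E'
from h import *
for n in("top","side"):
    print(n,camera_model(n)); p,d=read_camera(n); save(n+"1",p)
    m=camera_model(n)
    for t in ["tray","knob1_c","dark_knob","red_mid","yellow_mid","gate_post","gate_hinge","pen"]:
        for o in regions_of(n,t):
            if o["p"]<.2: continue
            P=cloud(n,m,d,o["pixels"])
            print(n,t,round(o["p"],2),np.round(o["pixel"]),len(P), np.round(np.median(P,0),3) if len(P) else "", np.round(np.percentile(P,[3,97],axis=0),3).tolist() if len(P) else "", np.round(np.median(p[o["pixels"]],0)))
print(monitor.get_obs())
E
```

```text
top {'fx': 432.46684274889674, 'fy': 432.46684274889674, 'cx': 281.38069457167387, 'cy': 210.14511949591562, 'xyz': array([ 0.38596091, -0.06200501,  1.45419795]), 'attitude': array([-174.04887722,   -0.97046378,  -91.24883612])}
top tray 0.65 [352. 237.] 2762 [ 0.449 -0.334  0.004] [[0.375, -0.442, -0.003], [0.521, -0.232, 0.024]] [ 62. 104. 165.]
top knob1_c 0.66 [126. 180.] 520 [0.626 0.41  0.085] [[0.597, 0.387, 0.008], [0.659, 0.445, 0.094]] [55. 46. 44.]
top knob1_c 0.62 [265. 239.] 89 [ 0.433 -0.03   0.03 ] [[0.417, -0.046, -0.001], [0.448, -0.017, 0.036]] [158. 118.  72.]
top knob1_c 0.39 [289. 254.] 86 [ 0.389 -0.111  0.03 ] [[0.376, -0.124, 0.024], [0.405, -0.095, 0.037]] [119.  82. 136.]
top red_mid 0.93 [275. 164.] 357 [ 0.666 -0.065  0.156] [[0.618, -0.099, 0.148], [0.69, -0.031, 0.198]] [97. 84. 79.]
top gate_post 0.86 [254. 177.] 780 [ 0.637 -0.008  0.146] [[0.581, -0.119, 0.054], [0.653, 0.132, 0.196]] [93. 91. 85.]
top gate_post 0.41 [135. 284.] 334 [0.312 0.407 0.006] [[0.271, 0.318, -0.002], [0.349, 0.479, 0.012]] [142. 138. 134.]
top gate_hinge 0.74 [256. 177.] 63
[... 2212 characters left out ...]
 [90. 74. 57.]
{'time_s': 0.9, 'qpos': array([-62.61842867,  18.39315509,  -4.01514525,  83.106176  ,
         1.29420944,  78.54260538,  -3.25788903]), 'joint_velocities': array([ 0.05611667, -0.04971276,  0.05596175, -0.02558169,  0.00101834,
       -0.00648407,  0.00071189]), 'effort': array([ 1.77503471e-04, -4.91104674e+01, -4.03532702e-01, -3.12774253e+01,
       -6.37877919e-02,  3.35570890e-02,  2.81867858e-05]), 'tool_pos': array([0.29081598, 0.58133573, 0.24158449]), 'tool_rot': array([-35.73599326,  89.99612115,  27.69224911]), 'force': array([-0.11009206,  0.51059124,  0.31565909]), 'wrist_torque': array([-0.03272747, -0.03278499,  0.0120513 ]), 'grip_width': 0.08705408203668037}
```

```bash
python3 - <<'E'
import cv2
t=cv2.imread("pics/top1.png"); cv2.imwrite("pics/top1c.png",cv2.resize(t[95:315,160:430],None,fx=2.7,fy=2.7,interpolation=2))
s=cv2.imread("pics/side1.png"); cv2.imwrite("pics/side1c.png",cv2.resize(s[130:350,150:420],None,fx=2.7,fy=2.7,interpolation=2))
E
```

```text
(no output)
```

View pics/top1c.png

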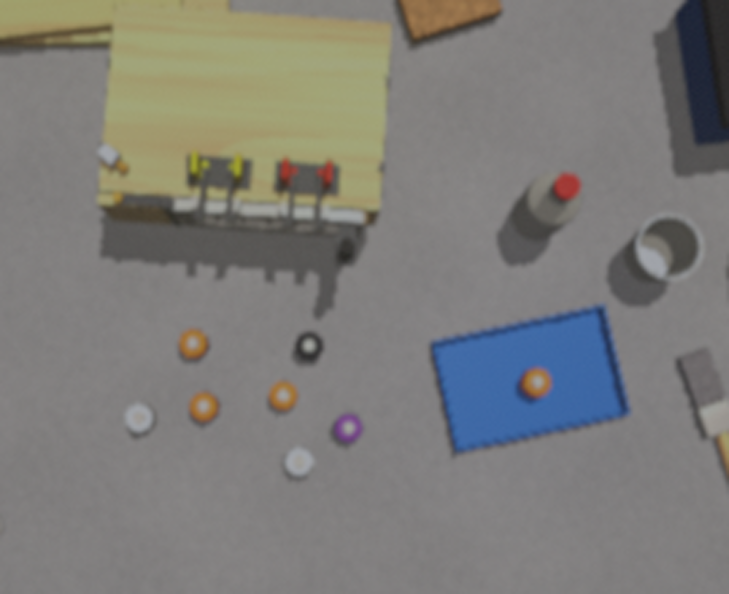

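View pics/side1c.png

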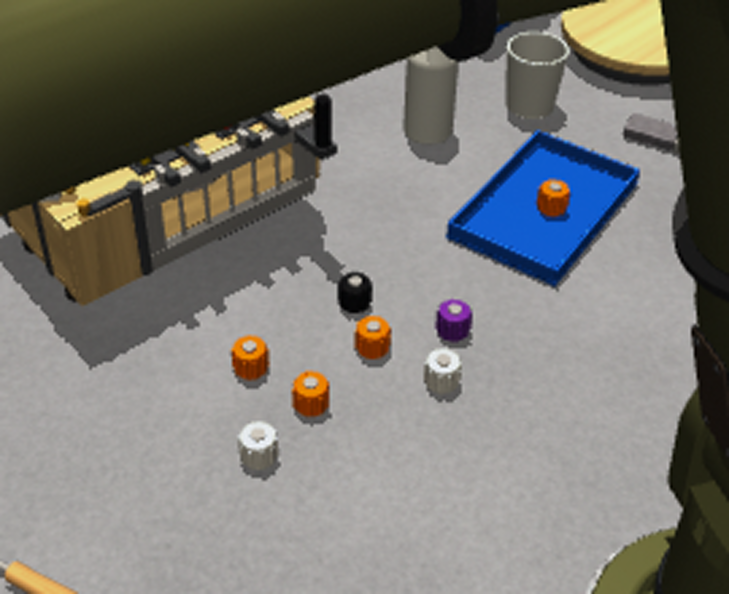

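```bash
cat >> h.py <<'E'
def hsv(p): return cv2.cvtColor(p,cv2.COLOR_RGB2HSV)
def orange(p):
    h=hsv(p); return (h[...,0]>6)&(h[...,0]<20)&(h[...,1]>140)&(h[...,2]>70)
def knobs(n,p,d,m,zt=.032):
    """orange blobs -> circle fit of top rim points"""
    k=orange(p)&(d>0); q=cv2.morphologyEx(k.astype(np.uint8),cv2.MORPH_CLOSE,np.ones((5,5)))
    N,L,S,C=cv2.connectedComponentsWithStats(q)
    out=[]
    for i in range(1,N):
        if S[i,4]<25: continue
        P=cloud(n,m,d,L==i); 
        if np.median(P[:,2])>.07: continue
        T=P[P[:,2]>np.percentile(P[:,2],95)-.006]
        c,r=cv2.minEnclosingCircle(T[:,:2].astype(np.float32))
        out.append((np.r_[c,T[:,2].mean()],r,len(T)))
    return out
def axes():
    s=monitor.get_obs(); return s, R.from_euler("xyz",s["tool_rot"],degrees=True).as_matrix()
def go(xyz,zdir=None):
    """tool-frame shift (+ turn so that tool z is along +-zdir yaw deg)"""
    s,M=axes(); v=M.T@(np.array(xyz)-s["tool_pos"]); a=None
    if zdir is not None:
        cur=np.degrees(np.arctan2(M[1,2],M[0,2])); a=-((zdir-cur+90)%180-90)  # tool x points down
    return np.round(v,4),a
E
python3 - <<'E'
from h import *
for n in("top","side"):
    m=camera_model(n); p,d=read_camera(n)
    for c,r,k in knobs(n,p,d,m): print(n,"knob",np.round(c,4),round(r,4),k)
    h=hsv(p); B=(h[...,0]>98)&(h[...,0]<118)&(h[...,1]>130)&(h[...,2]>60)
    P=cloud(n,m,d,B); P=P[(abs(P[:,0]-.45)<.13)&(abs(P[:,1]+.335)<.15)&(P[:,2]<.035)]
    print("tray",cv2.minAreaRect(P[:,:2].astype(np.float32)),len(P))
    for nm,lo,hi in(("red",None,None),("yel",24,34)):
        k=((h[...,0]<5)|(h[...,0]>174)) if nm=="red" else (h[...,0]>24)&(h[...,0]<34)
        k&=(h[...,1]>170)&(h[...,2]>60)
        P=cloud(n,m,d,k); Q=P[(P[:,2]>.16)&(P[:,2]<.21)&(P[:,0]<.72)&(P[:,0]>.55)&(abs(P[:,1])<.2)]
        if len(Q)<5: print(nm,len(Q)); continue
        z1=Q[:,1]>Q[:,1].mean()
        for g in (z1,~z1): print(n,nm,len(Q[g]),np.round(Q[g].mean(0),4),np.round(Q[g].min(0),4),np.round(Q[g].max(0),4))
    # post: dark, z~.2
    P=cloud(n,m,d,(p.max(2)<70)); Q=P[(P[:,2]>.185)&(P[:,2]<.21)&(abs(P[:,0]-.585)<.05)&(abs(P[:,1]+.12)<.06)]
    if len(Q): print("post",len(Q),np.round(Q.mean(0),4),np.round(Q.min(0),4),np.round(Q.max(0),4))
s,M=axes(); print(np.round(M,3))
E
```

```text
top knob [0.4979 0.0775 0.0325] 0.0148 50
top knob [ 0.4407 -0.3382  0.0376] 0.0132 38
top knob [ 0.4324 -0.0307  0.0342] 0.0144 36
top knob [0.4205 0.0666 0.0327] 0.0149 43
tray ((0.4474581182003021, -0.3355899453163147), (0.13473953306674957, 0.2185106724500656), 10.977213859558105) 2482
top red 9 [ 0.673  -0.0424  0.1978] [ 0.6664 -0.0441  0.1937] [ 0.6793 -0.041   0.2012]
top red 7 [ 0.668  -0.0875  0.1985] [ 0.6626 -0.0884  0.1958] [ 0.6743 -0.0853  0.2006]
top yel 8 [0.6811 0.057  0.1969] [0.6751 0.0561 0.1938] [0.6897 0.0592 0.2004]
top yel 8 [0.678  0.0101 0.1986] [0.6721 0.0088 0.1951] [0.686  0.012  0.2033]
post 26 [ 0.5852 -0.1072  0.1984] [ 0.5782 -0.1131  0.1919] [ 0.593  -0.1011  0.2031]
side knob [ 0.4407 -0.3395  0.036 ] 0.0169 52
side knob [ 0.4323 -0.0283  0.0324] 0.0176 83
side knob [0.4985 0.0802 0.0319] 0.0178 98
side knob [0.4214 0.0674 0.0322] 0.0172 100
side knob [0.6235 0.4436 0.0669] 0.0209 39
side knob [0.3906 0.3632 0.0188] 0.0685 389
tray ((0.4575348198413849, -0.3493126630783081), (0.1561289280653, 0.2605662941932678), 11.920702934265137) 2136
red 0
yel 0
post 41 [ 0.5852 -0.1041  0.1947] [ 0.5784 -0.1123  0.1854] [ 0.5945 -0.0969  0.2016]
[[ 0.    -0.894  0.447]
 [ 0.     0.447  0.894]
 [-1.    -0.     0.   ]]
```

```bash
python3 -c "
from h import *
print(go([.498,.079,.14],84))"
```

```text
(array([ 0.1016, -0.41  , -0.3566]), np.float64(-20.57335791396605))
```

Request:
step_arm --pt "0.3 0 -0.05 -0.04 -5" --pt "0.3 0.01 -0.1 -0.087 -10" --pt "0.3 0.02 -0.15 -0.13 -15" --pt "0.3 0.03 -0.2 -0.174 -20.6" --pt "0.3 0.04 -0.25 -0.217 -20.6" --pt "0.3 0.05 -0.3 -0.26 -20.6" --pt "0.3 0.07 -0.35 -0.304 -20.6" --pt "0.3 0.1016 -0.41 -0.3566 -20.6" --pt "0.3 0.1016 -0.41 -0.3566 -20.6" --pt "0.3 0.1016 -0.41 -0.3566 -20.6" --pt "0.3 0.1016 -0.41 -0.3566 -20.6" --newtons 20

```text
time_s: 2.38
tool_pos: [0.498, 0.0797, 0.1402]
tool_rot: [-4.4, 90.0, 79.6]
force: [-0.8, 1.0, -0.3]
grip_width: 0.0566
```

```bash
python3 - <<'E'
from h import *
s,M=axes(); print(s["tool_pos"],s["grip_width"],s["time_s"],np.round(M,3))
m=camera_model("wrist"); p,d=read_camera("wrist"); save("w1",p); print(m)
for c,r,k in knobs("wrist",p,d,m): print(np.round(c,4),round(r,4),k)
print(go([.498,.079,.025],84))
E
```

```text
[0.49796934 0.07971127 0.14018031] 0.05659690216517695 2.375 [[ 0.    -0.995  0.104]
 [ 0.001  0.104  0.995]
 [-1.    -0.     0.001]]
{'fx': 367.2493161264563, 'fy': 367.2493161264563, 'cx': 278.62381674701464, 'cy': 207.827975984486, 'xyz': array([0.4142628 , 0.08800994, 0.28302438]), 'attitude': array([ 1.62597442e+02, -5.00333842e-02,  8.40053237e+01])}
[0.4208 0.0665 0.0312] 0.0184 1728
[ 0.4316 -0.0303  0.0307] 0.0183 1097
[0.4974 0.0786 0.0297] 0.0181 404
(array([ 0.1154, -0.0002, -0.0016]), np.float64(0.1277593653924356))
```

Request:
step_arm --pt "0.3 0.058 0 -0.001 0" --pt "0.3 0.1 0 -0.001 0" --pt "0.3 0.116 0 -0.001 0" --pt "0.3 0.116 0 -0.001 0" --pt "-1 0.116 0 -0.001 0" --pt "-1 0.116 0 -0.001 0" --pt "-1 0.116 0 -0.001 0" --pt "-1 0.116 0 -0.001 0" --pt "-1 0.06 0 -0.001 0" --pt "-1 0 0 -0.001 0" --pt "-1 0 0 -0.001 0" --newtons 20

```text
time_s: 3.8
tool_pos: [0.5014, 0.0786, 0.145]
tool_rot: [-65.7, 89.4, 18.3]
force: [0.3, 0.1, -1.6]
grip_width: 0.0335
```

```bash
python3 - <<'E'
from h import *
c=np.array([.4475,-.3360]);a=np.radians(11);X=np.array([np.cos(a),np.sin(a)]);Y=np.array([-X[1],X[0]])
k=np.array([.4407,-.339])-c; print("knob0 in tray",k@X,k@Y)
for s in(.066,-.066):
    t=c+s*Y; print(t,go([*t,.14],11))
E
```

```text
knob0 in tray -0.007247491833573778 -0.0016473803817824845
[ 0.43490661 -0.27121261] (array([ 0.0032,  0.0297, -0.3549]), np.float64(73.01516375899764))
[ 0.46009339 -0.40078739] (array([ 0.003 , -0.0089, -0.4811]), np.float64(73.01516375899764))
```

Request:
step_arm --pt "-1 0 0.002 -0.03 7" --pt "-1 0 0.006 -0.08 17" --pt "-1 0 0.01 -0.135 27" --pt "-1 0 0.014 -0.19 37" --pt "-1 0 0.018 -0.245 47" --pt "-1 0 0.022 -0.3 57" --pt "-1 0 0.025 -0.335 66" --pt "-1 0 0.0264 -0.3547 73" --pt "-1 0 0.0264 -0.3547 73" --pt "-1 0 0.0264 -0.3547 73" --pt "-1 0 0.0264 -0.3547 73"

```text
time_s: 5.18
tool_pos: [0.4351, -0.2706, 0.1396]
tool_rot: [100.2, 90.0, 111.5]
force: [0.6, 0.3, -0.1]
grip_width: 0.0333
```

```bash
python3 - <<'E'
from h import *
print(go([.4349,-.2712,.029],11))
m=camera_model("wrist"); p,d=read_camera("wrist"); save("w2",p)
for c,r,k in knobs("wrist",p,d,m): print(np.round(c,4),round(r,4),k)
h=hsv(p); B=(h[...,0]>98)&(h[...,0]<118)&(h[...,1]>130)&(h[...,2]>60)
P=cloud("wrist",m,d,B); P=P[P[:,2]<.03]; print(cv2.minAreaRect(P[:,:2].astype(np.float32)))
E
```

```text
(array([ 0.1106, -0.0007, -0.0003]), np.float64(0.21400402516078998))
((0.4459528625011444, -0.3292664885520935), (0.13886286318302155, 0.20762571692466736), 10.904009819030762)
```

View pics/w2.png

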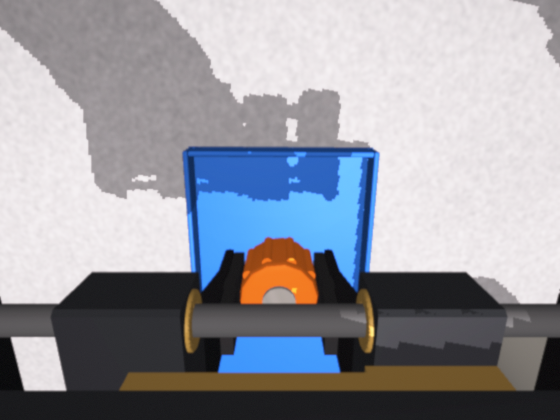

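Request:
step_arm --pt "-1 0.055 -0.0007 0 0" --pt "-1 0.095 -0.0007 0 0" --pt "-1 0.1105 -0.0007 0 0" --pt "-1 0.1105 -0.0007 0 0" --pt "0.2 0.1105 -0.0007 0 0" --pt "0.2 0.1105 -0.0007 0 0" --pt "0.2 0.1105 -0.0007 0 0" --pt "0.2 0.06 -0.0007 0 0" --pt "0.2 0 -0.0007 0 0" --pt "0.2 0 -0.0007 0 0"

```text
time_s: 6.48
tool_pos: [0.438, -0.2746, 0.145]
tool_rot: [-25.8, 89.4, -14.7]
force: [0.6, -0.2, -0.4]
grip_width: 0.0523
```

```bash
python3 - <<'E'
from h import *
print(go([.432,-.0302,.14],84))
p,d=read_camera("top"); m=camera_model("top")
for c,r,k in knobs("top",p,d,m): print(np.round(c,4),round(r,4),k)
E
```

```text
(array([0.0043, 0.241 , 0.0408]), np.float64(-72.97794739064781))
[ 0.433  -0.0308  0.0344] 0.0144 38
[0.4206 0.065  0.0339] 0.0149 41
```

Request:
step_arm --pt "0.3 0 0.02 0.003 -7" --pt "0.3 0 0.05 0.01 -17" --pt "0.3 0 0.085 0.016 -27" --pt "0.3 0 0.12 0.022 -37" --pt "0.3 0 0.155 0.028 -47" --pt "0.3 0 0.19 0.034 -57" --pt "0.3 0 0.22 0.04 -66" --pt "0.3 0 0.2367 0.0432 -73" --pt "0.3 0 0.2367 0.0432 -73" --pt "0.3 0 0.2367 0.0432 -73"

```text
time_s: 7.78
tool_pos: [0.4314, -0.033, 0.1393]
tool_rot: [117.1, 89.9, -159.0]
force: [-0.5, 0.1, 0.2]
grip_width: 0.0567
```

```bash
python3 - <<'E'
from h import *
s,M=axes();print(s["qpos"])
print(go([.432,-.0302,.024],84))
m=camera_model("wrist"); p,d=read_camera("wrist")
for c,r,k in knobs("wrist",p,d,m): print(np.round(c,4),round(r,4),k)
p,d=read_camera("top"); m=camera_model("top")
for c,r,k in knobs("top",p,d,m): print(np.round(c,4),round(r,4),k)
E
```

```text
[-25.04722957  -4.7524245   25.02811592 120.50495001   2.26983759
  63.89832335  82.77083074]
(array([ 0.1153, -0.0004,  0.0029]), np.float64(-0.13266363300991202))
[0.4205 0.066  0.031 ] 0.0186 1412
[ 0.4312 -0.0304  0.0296] 0.0182 370
[ 0.437  -0.2586  0.0099] 0.0083 76
[ 0.4465 -0.0328  0.0304] 0.0066 30
[ 0.4423 -0.3384  0.0378] 0.0139 32
[ 0.4343 -0.2715  0.0361] 0.0134 23
```

Request:
step_arm --pt "0.3 0.04 0 0 0" --pt "0.3 0.09 0 0 0" --pt "0.3 0.1156 0 0 0" --pt "0.3 0.1156 0 0 0" --pt "-1 0.1156 0 0 0" --pt "-1 0.1156 0 0 0" --pt "-1 0.1156 0 0 0" --pt "-1 0.1156 0 0 0" --pt "-1 0.06 0 0 0" --pt "-1 0 0 0 0" --pt "-1 0 0 0 0"

```text
time_s: 9.25
tool_pos: [0.4355, -0.032, 0.1446]
tool_rot: [-73.1, 89.4, 11.0]
force: [-0.3, -0.8, -2.1]
grip_width: 0.0332
```

```bash
python3 - <<'E'
from h import *
s,M=axes();print(s["qpos"])
print(go([.460,-.401,.14],11))
E
```

```text
[-26.10106394  -5.18967085  25.92535019 120.16126779   2.40409281
  63.96550595  82.73066713]
(array([ 0.0042, -0.0627, -0.3645]), np.float64(73.03354664959375))
```

Request:
step_arm --pt "-1 0 -0.005 -0.03 7" --pt "-1 0 -0.015 -0.08 17" --pt "-1 0 -0.025 -0.135 27" --pt "-1 0 -0.035 -0.19 37" --pt "-1 0 -0.045 -0.245 47" --pt "-1 0 -0.055 -0.3 57" --pt "-1 0 -0.062 -0.345 66" --pt "-1 0 -0.0665 -0.3662 73" --pt "-1 0 -0.0665 -0.3662 73" --pt "-1 0 -0.0665 -0.3662 73" --pt "-1 0 -0.0665 -0.3662 73"

```text
time_s: 10.62
tool_pos: [0.4604, -0.4015, 0.1396]
tool_rot: [71.9, 89.9, 83.1]
force: [0.3, -0.2, -0.6]
grip_width: 0.033
```

```bash
python3 - <<'E'
from h import *
print(go([.460,-.401,.029],11))
E
```

```text
(array([ 0.1106,  0.0004, -0.0004]), np.float64(0.18947201321033447))
```

Request:
step_arm --pt "-1 0.055 0 0 0" --pt "-1 0.095 0 0 0" --pt "-1 0.1105 0 0 0" --pt "-1 0.1105 0 0 0" --pt "0.2 0.1105 0 0 0" --pt "0.2 0.1105 0 0 0" --pt "0.2 0.1105 0 0 0" --pt "0.2 0.06 0 0 0" --pt "0.2 0 0 0 0" --pt "0.2 -0.06 0 0 0" --pt "0.2 -0.12 0 0 0" --pt "0.2 -0.13 0 0 0"

```text
time_s: 12.12
tool_pos: [0.4611, -0.4052, 0.2752]
tool_rot: [-42.2, 89.5, -31.1]
force: [0.2, -0.6, -0.6]
grip_width: 0.0521
```

```bash
python3 - <<'E'
from h import *
s,M=axes();print(s["qpos"])
for n in ("side","top"):
    m=camera_model(n); p,d=read_camera(n); save(n+"3",p)
    for c,r,k in knobs(n,p,d,m): print(n,np.round(c,4),round(r,4),k)
    h=hsv(p)
    for nm in("red","yel"):
        k=((h[...,0]<5)|(h[...,0]>174)) if nm=="red" else (h[...,0]>24)&(h[...,0]<34)
        k&=(h[...,1]>150)&(h[...,2]>60)
        P=cloud(n,m,d,k); Q=P[(P[:,2]>.165)&(P[:,2]<.21)&(P[:,0]<.72)&(P[:,0]>.63)&(abs(P[:,1])<.12)]
        if len(Q)<5: print(nm,len(Q)); continue
        z1=Q[:,1]>Q[:,1].mean()
        for g in (z1,~z1): print(n,nm,len(Q[g]),np.round(Q[g].mean(0),4),np.round(Q[g].min(0),4),np.round(Q[g].max(0),4))
cv2.imwrite("pics/side3c.png",cv2.resize(cv2.imread("pics/side3.png")[110:300,150:420],None,fx=2.9,fy=2.9,interpolation=2))
print(go([.670,-.065,.27],84.3))
E
```

```text
[ -2.02548915  16.89795368  50.76638286  87.71200799 -13.3080086
  81.17308934  60.47735841]
side [ 0.9377 -0.2882  0.0304] 0.0341 60
side [ 0.4487 -0.3377  0.0358] 0.0821 181
side [0.9215 0.3058 0.0395] 0.0559 102
side [0.4216 0.0684 0.0324] 0.0175 97
side [0.6235 0.4459 0.0661] 0.0187 38
side [0.3918 0.3584 0.0188] 0.0693 384
side red 60 [ 0.6726 -0.0375  0.1843] [ 0.6626 -0.0425  0.1656] [ 0.6874 -0.0346  0.2018]
side red 55 [ 0.6694 -0.085   0.1835] [ 0.6583 -0.0895  0.1654] [ 0.6832 -0.081   0.2017]
side yel 19 [0.6858 0.0596 0.1971] [0.6749 0.0558 0.194 ] [0.6953 0.0629 0.1989]
side yel 19 [0.6825 0.0124 0.1956] [0.6692 0.0082 0.17  ] [0.6948 0.0155 0.1993]
top [ 0.4595 -0.4012  0.0376] 0.0149 32
top [ 0.4421 -0.3398  0.0359] 0.0147 49
top [ 0.4342 -0.2708  0.0376] 0.0137 18
top [0.4206 0.0656 0.0328] 0.0149 36
top red 12 [ 0.6716 -0.0418  0.1982] [ 0.6652 -0.0441  0.1929] [ 0.6791 -0.0381  0.2035]
top red 14 [ 0.6709 -0.0882  0.1942] [ 0.6632 -0.0915  0.1671] [ 0.6786 -0.083   0.1995]
top yel 21 [0.6827 0.0566 0.1936] [0.6727 0.0532 0.1661] [0.693  0.0595 0.2012]
top yel 15 [0.6787 0.0102 0.1955] [0.6685 0.0062 0.1925] [0.6893 0.0124 0.2006]
(array([0.0016, 0.2924, 0.2705]), np.float64(-73.27172943697525))
```

View pics/side3c.png

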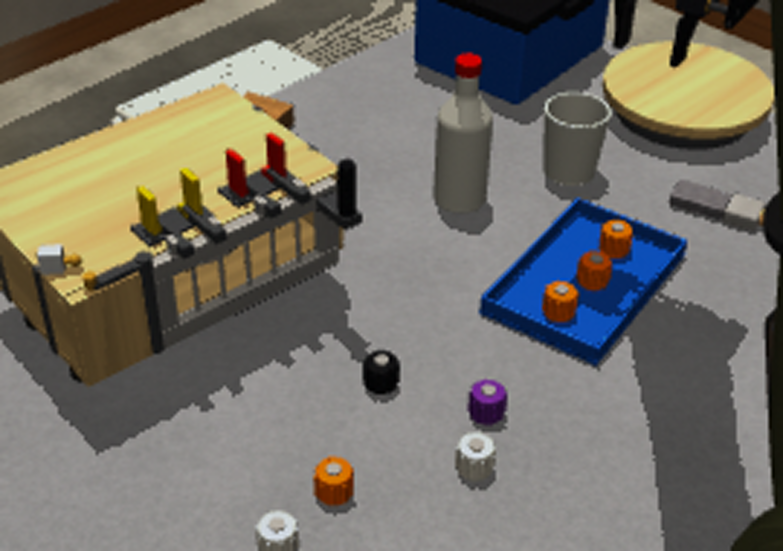

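Request:
step_arm --pt "0.8 0 0.03 0.03 -7" --pt "0.8 0 0.065 0.06 -17" --pt "0.8 0 0.1 0.09 -27" --pt "0.8 0 0.14 0.13 -37" --pt "0.8 0 0.18 0.17 -47" --pt "0.8 0 0.22 0.205 -57" --pt "0.8 0 0.26 0.24 -66" --pt "0.8 0 0.2915 0.2717 -73" --pt "0.8 0 0.2915 0.2717 -73" --pt "0.8 0 0.2915 0.2717 -73" --pt "0.8 0 0.2915 0.2717 -73"

```text
time_s: 13.6
tool_pos: [0.67, -0.0672, 0.2693]
tool_rot: [123.2, 89.9, -153.0]
force: [0.0, -0.2, -0.2]
grip_width: 0.0782
```

```bash
python3 - <<'E'
from h import *
s,M=axes();print(s["qpos"])
n="wrist"
m=camera_model(n); p,d=read_camera(n); save(n+"4",p)
h=hsv(p)
for nm in("red","yel"):
    k=((h[...,0]<5)|(h[...,0]>174)) if nm=="red" else (h[...,0]>24)&(h[...,0]<34)
    k&=(h[...,1]>150)&(h[...,2]>60)
    P=cloud(n,m,d,k); Q=P[(P[:,2]>.165)&(P[:,2]<.21)&(P[:,0]<.72)&(P[:,0]>.63)&(abs(P[:,1])<.12)]
    if len(Q)<5: print(nm,len(Q)); continue
    z1=Q[:,1]>Q[:,1].mean()
    for g in (z1,~z1): print(n,nm,len(Q[g]),np.round(Q[g].mean(0),4),np.round(Q[g].min(0),4),np.round(Q[g].max(0),4))
print(go([.6715,-.063,.178],84))
E
```

```text
[-18.45807938  22.23045159  29.97449497  77.97639902 -10.93627845
  82.72650601  94.89553442]
wrist red 652 [ 0.671  -0.0415  0.1911] [ 0.6626 -0.0456  0.1652] [ 0.6861 -0.0367  0.1992]
wrist red 630 [ 0.667  -0.0874  0.1913] [ 0.6581 -0.0922  0.1651] [ 0.6813 -0.0837  0.1996]
wrist yel 342 [0.6839 0.0585 0.1975] [0.6731 0.054  0.1956] [0.6954 0.0631 0.1996]
wrist yel 178 [0.6847 0.0104 0.1975] [0.6787 0.007  0.1963] [0.6908 0.0139 0.1993]
(array([ 0.0917, -0.0009,  0.0043]), np.float64(-0.15150121117601145))
```

View pics/wrist4.png

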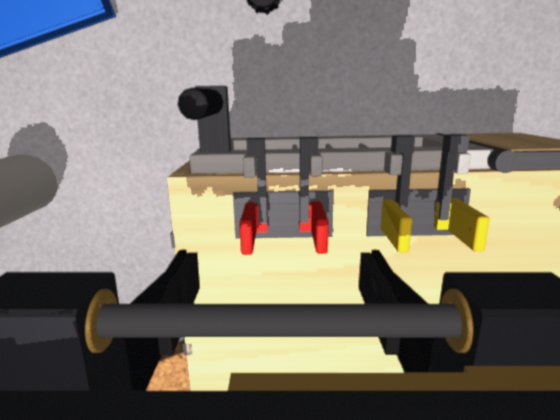

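Request:
step_arm --pt "0.8 0.04 0 -0.001 0" --pt "0.8 0.075 0 -0.001 0" --pt "0.8 0.09 0 -0.001 0" --pt "0.8 0.09 0 -0.001 0" --pt "-0.6 0.09 0 -0.001 0" --pt "-0.6 0.09 0 -0.001 0" --pt "-0.6 0.09 0 -0.001 0" --pt "-0.6 0.09 0 -0.001 0" --pt "-0.6 0.09 0 -0.001 0" --pt "-0.6 0.09 0 -0.001 0" --newtons 20

```text
time_s: 14.9
tool_pos: [0.6717, -0.0643, 0.1812]
tool_rot: [-37.2, 89.8, 46.9]
force: [0.3, 3.5, 6.3]
grip_width: 0.0358
```

Request:
step_arm --pt "0.7 0 0 0 0" --pt "0.7 0 0 0 0" --pt "0.7 0 0 0 0" --pt "0.7 -0.04 0 0 0" --pt "0.7 -0.07 0 0 0" --pt "0.7 -0.07 -0.001 0.05 0" --pt "0.7 -0.07 -0.001 0.0995 0" --pt "0.7 -0.07 -0.001 0.0995 0" --pt "0.7 -0.07 -0.001 0.0995 0"

```text
time_s: 16.02
tool_pos: [0.682, 0.032, 0.2496]
tool_rot: [157.1, 89.9, -118.9]
force: [-0.1, -0.4, 0.0]
grip_width: 0.0741
```

```bash
python3 - <<'E'
from h import *
n="wrist"
m=camera_model(n); p,d=read_camera(n); save(n+"5",p)
h=hsv(p)
for nm in("red","yel"):
    k=((h[...,0]<5)|(h[...,0]>174)) if nm=="red" else (h[...,0]>24)&(h[...,0]<34)
    k&=(h[...,1]>150)&(h[...,2]>60)
    P=cloud(n,m,d,k); Q=P[(P[:,2]>.165)&(P[:,2]<.21)&(P[:,0]<.72)&(P[:,0]>.63)&(abs(P[:,1])<.12)]
    if len(Q)<5: print(nm,len(Q)); continue
    z1=Q[:,1]>Q[:,1].mean()
    for g in (z1,~z1): print(n,nm,len(Q[g]),np.round(Q[g].mean(0),4),np.round(Q[g].min(0),4),np.round(Q[g].max(0),4))
print(go([.6835,.035,.18],84), axes()[0]["tool_pos"])
E
```

```text
wrist red 1250 [ 0.6718 -0.0483  0.1875] [ 0.6617 -0.0547  0.165 ] [ 0.6852 -0.0455  0.1992]
wrist red 1440 [ 0.6698 -0.0757  0.1865] [ 0.6593 -0.0823  0.165 ] [ 0.6823 -0.0727  0.199 ]
wrist yel 325 [0.6851 0.0579 0.1937] [0.6729 0.054  0.1651] [0.6957 0.0628 0.1994]
wrist yel 283 [0.6814 0.0108 0.1972] [0.6685 0.0069 0.1693] [0.6911 0.0149 0.2   ]
(array([ 0.0698, -0.0011,  0.0044]), np.float64(-0.07862836954660679)) [0.68200661 0.03087947 0.24975679]
```

Request:
step_arm --pt "0.7 0.04 0 0 0" --pt "0.7 0.07 0 0 0" --pt "0.7 0.07 0 0 0" --pt "-0.6 0.07 0 0 0" --pt "-0.6 0.07 0 0 0" --pt "-0.6 0.07 0 0 0" --pt "-0.6 0.07 0 0 0" --pt "-0.6 0.07 0 0 0" --pt "-0.6 0.07 0 0 0"

```text
time_s: 17.2
tool_pos: [0.6835, 0.035, 0.1819]
tool_rot: [-47.7, 89.7, 36.5]
force: [2.4, 3.1, 6.8]
grip_width: 0.0354
```

Request:
step_arm --pt "0.7 0 0 0 0" --pt "0.7 0 0 0 0" --pt "0.7 0 0 0 0" --pt "0.7 -0.05 0 0 0" --pt "0.2 -0.1 0 0 0" --pt "-0.3 -0.1 0.02 -0.06 0" --pt "-0.3 -0.1 0.02 -0.12 0" --pt "-0.3 -0.1 0.02 -0.15 0" --pt "-0.3 -0.1 0.02 -0.15 0" --pt "-0.3 -0.1 0.02 -0.15 0"

```text
time_s: 18.45
tool_pos: [0.6468, -0.113, 0.2795]
tool_rot: [33.8, 89.9, 117.8]
force: [-0.4, 0.7, -0.1]
grip_width: 0.0316
```

```bash
python3 - <<'E'
from h import *
n="wrist"
m=camera_model(n); p,d=read_camera(n); save(n+"6",p)
s,M=axes(); print(s["tool_pos"],s["qpos"])
h=hsv(p)
for nm in("red","yel"):
    k=((h[...,0]<5)|(h[...,0]>174)) if nm=="red" else (h[...,0]>24)&(h[...,0]<34)
    k&=(h[...,1]>150)&(h[...,2]>60)
    P=cloud(n,m,d,k); Q=P[(P[:,2]>.165)&(P[:,2]<.21)&(P[:,0]<.72)&(P[:,0]>.63)&(abs(P[:,1])<.12)]
    if len(Q)>5: print(nm,len(Q),np.round(Q.min(0),4),np.round(Q.max(0),4))
P=cloud(n,m,d,d>0); Q=P[(P[:,2]>.194)&(P[:,2]<.206)&(abs(P[:,0]-.585)<.03)&(abs(P[:,1]+.106)<.03)]
print(len(Q),Q.mean(0),Q.min(0),Q.max(0),cv2.minEnclosingCircle(Q[:,:2].astype(np.float32)))
E
```

```text
[ 0.64699463 -0.11227824  0.27948888] [-16.07180715  19.94696235  31.31698359  79.8197387  -10.34518804
  83.116771    99.12447585]
red 1218 [ 0.659  -0.0832  0.165 ] [ 0.6842 -0.0466  0.1994]
yel 594 [0.6702 0.0164 0.1956] [0.6949 0.0531 0.1997]
682 [ 0.58637346 -0.10723085  0.19936094] [ 0.57787    -0.11598411  0.19415021] [ 0.5952478  -0.09839247  0.20138019] ((0.5868277549743652, -0.10717932134866714), 0.009031328372657299)
```

View pics/wrist6.png

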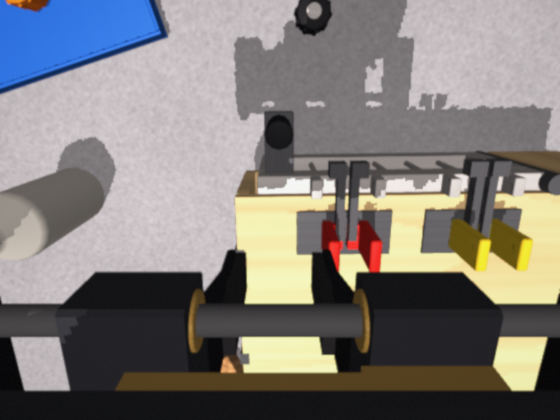

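Request:
step_arm --pt "-0.3 0 0.01 0 8" --pt "-0.3 0 0.02 0 18" --pt "-0.3 0 0.03 0 28" --pt "-0.3 0 0.04 0 38" --pt "-0.3 0 0.05 0 48" --pt "-0.3 0 0.0613 -0.0015 58" --pt "-0.3 0 0.0613 -0.0015 68" --pt "-0.3 0 0.0613 -0.0015 78" --pt "-0.3 0 0.0613 -0.0015 86" --pt "-0.3 0 0.0613 -0.0015 90" --pt "-0.3 0 0.0613 -0.0015 90" --pt "-0.3 0 0.0613 -0.0015 90"

```text
time_s: 20.0
tool_pos: [0.5858, -0.1084, 0.2799]
tool_rot: [133.0, 90.0, 127.2]
force: [-0.1, -0.4, -0.1]
grip_width: 0.0304
```

```bash
python3 - <<'E'
from h import *
s,M=axes(); print(s["tool_pos"],s["qpos"],np.round(M,3)); print(go([.5868,-.1072,.172],-6))
E
```

```text
[ 0.58576161 -0.10837914  0.27985177] [-28.99004892  13.00275718  43.82668245  89.32775181  -9.07716979
  81.33372636   9.67184387] [[-0.     0.101  0.995]
 [ 0.     0.995 -0.101]
 [-1.     0.    -0.   ]]
(array([0.1079, 0.0013, 0.0009]), np.float64(0.19741685697553635))
```

Request:
step_arm --pt "-0.3 0.05 0.001 0.001 0" --pt "-0.3 0.09 0.001 0.001 0" --pt "-0.3 0.108 0.001 0.001 0" --pt "-0.3 0.108 0.001 0.001 0" --pt "-1 0.108 0.001 0.001 0" --pt "-1 0.108 0.001 0.001 0" --pt "-1 0.108 0.001 0.001 0" --pt "-1 0.108 0.001 0.001 0" --newtons 25

```text
time_s: 21.0
tool_pos: [0.5879, -0.1089, 0.1737]
tool_rot: [4.6, 89.8, -1.3]
force: [1.6, -0.8, 5.5]
grip_width: 0.0172
```

```bash
python3 - <<'E'
from h import *
s,M=axes(); print(s["tool_pos"],s["force"],s["grip_width"])
a=np.radians(-6); px=np.array([np.cos(a),np.sin(a)]);py=np.array([-px[1],px[0]])
post=np.array([.5868,-.1072]); h=post+.043*px+.205*py; print("hinge",h)
# rows in tool frame with z at -6deg: y=+90 from z = py, z=px
for g in np.arange(0,77,4):
    t=np.radians(-g); v=post-h; w=np.array([[np.cos(t),-np.sin(t)],[np.sin(t),np.cos(t)]])@v+h-post
    print(g,np.round([w@py,w@px],4),np.round(w+post,3))
E
```

```text
[ 0.58786642 -0.10889589  0.1736578 ] [ 1.57246418 -0.79669361  5.52549046] 0.01723324961489987
hinge [0.65099278 0.09218226]
0 [-0.  0.] [ 0.587 -0.107]
4 [ 0.0035 -0.0142] [ 0.573 -0.102]
8 [ 0.008  -0.0281] [ 0.56  -0.096]
12 [ 0.0134 -0.0417] [ 0.547 -0.089]
16 [ 0.0198 -0.0548] [ 0.534 -0.082]
20 [ 0.0271 -0.0675] [ 0.522 -0.073]
24 [ 0.0352 -0.0797] [ 0.511 -0.064]
28 [ 0.0442 -0.0912] [ 0.501 -0.054]
32 [ 0.0539 -0.1021] [ 0.491 -0.043]
36 [ 0.0644 -0.1123] [ 0.482 -0.031]
40 [ 0.0756 -0.1217] [ 0.474 -0.019]
44 [ 0.0874 -0.1303] [ 0.466 -0.007]
48 [ 0.0998 -0.1381] [0.46  0.006]
52 [ 0.1127 -0.145 ] [0.454 0.02 ]
56 [ 0.126 -0.151] [0.45  0.034]
60 [ 0.1397 -0.156 ] [0.446 0.048]
64 [ 0.1538 -0.1601] [0.444 0.062]
68 [ 0.1681 -0.1632] [0.442 0.077]
72 [ 0.1825 -0.1653] [0.442 0.092]
76 [ 0.1971 -0.1663] [0.442 0.106]
```

Request:
step_arm --pt "-1 0 0.0035 -0.0142 4" --pt "-1 0 0.008 -0.0281 8" --pt "-1 0 0.0134 -0.0417 12" --pt "-1 0 0.0198 -0.0548 16" --pt "-1 0 0.0271 -0.0675 20" --pt "-1 0 0.0352 -0.0797 24" --pt "-1 0 0.0352 -0.0797 24" --newtons 35

```text
time_s: 21.88
tool_pos: [0.5112, -0.0664, 0.1736]
tool_rot: [15.3, 89.9, -14.7]
force: [-1.0, -3.9, 6.2]
grip_width: 0.0169
```

```bash
python3 - <<'E'
from h import *
s,M=axes(); print(s["tool_pos"],s["force"],s["grip_width"],s["qpos"])
E
```

```text
[ 0.51122764 -0.06638315  0.17361838] [-0.96104656 -3.91343914  6.17828767] 0.016903254894117332 [-38.68028652   4.95590029  45.62264326 108.6569013   -3.80558799
  67.79353018 -21.72685988]
```

Request:
step_arm --pt "-1 0 0.0035 -0.0142 4" --pt "-1 0 0.008 -0.0281 8" --pt "-1 0 0.0134 -0.0417 12" --pt "-1 0 0.0198 -0.0548 16" --pt "-1 0 0.0271 -0.0675 20" --pt "-1 0 0.0352 -0.0797 24" --pt "-1 0 0.0442 -0.0912 28" --pt "-1 0 0.0539 -0.1021 32" --pt "-1 0 0.0644 -0.1123 36" --pt "-1 0 0.0756 -0.1217 40" --pt "-1 0 0.0815 -0.126 42" --pt "-1 0 0.0874 -0.1303 44"

```text
time_s: 23.38
tool_pos: [0.4393, 0.0746, 0.1735]
tool_rot: [-98.2, 89.6, -172.3]
force: [-13.1, -3.7, 19.0]
grip_width: 0.0171
```

```bash
python3 - <<'E'
from h import *
s,M=axes(); print(s["tool_pos"],s["force"],s["grip_width"],s["qpos"])
E
```

```text
[0.43926845 0.07456873 0.17352165] [-13.11279322  -3.69016534  18.96160394] 0.01707243468427857 [-47.64158573  -5.61293956  33.18431541 116.62380445   3.2502328
  68.48354922 -89.85679971]
```

Request:
step_arm --pt "-1 0 0 0 0" --pt "-1 0 0 0 0" --pt "-1 0 0 0 0"

```text
time_s: 23.75
tool_pos: [0.4392, 0.0746, 0.1735]
tool_rot: [-100.9, 89.6, -174.9]
force: [-13.2, -3.7, 19.5]
grip_width: 0.0173
```

```bash
python3 - <<'E'
from h import *
s,M=axes(); print(s["tool_pos"],s["force"],s["wrist_torque"],s["grip_width"],s["joint_velocities"].round(2))
ims=[]
for n in("side","top"):
    m=camera_model(n);p,d=read_camera(n); ims.append(cv2.resize(p[100:310,150:430],None,fx=1.42,fy=2,interpolation=2) if 0 else cv2.resize(p[100:310,150:430],None,fx=1.42,fy=1.42,interpolation=2))
    for c,r,k in knobs(n,p,d,m): print(n,np.round(c,4),round(r,4),k)
    P=cloud(n,m,d,p.max(2)<255); Q=P[(P[:,2]>.09)&(P[:,2]<.15)&(P[:,0]<.63)&(P[:,0]>.45)&(abs(P[:,1]-.09)<.09)]
    if len(Q)>20:
        l=cv2.fitLine(Q[:,:2].astype(np.float32),cv2.DIST_HUBER,0,.01,.01).ravel(); print(n,len(Q),l,np.degrees(np.arctan2(l[1],l[0])))
    h=hsv(p)
    for nm in("red","yel"):
        k=((h[...,0]<5)|(h[...,0]>174)) if nm=="red" else (h[...,0]>24)&(h[...,0]<34)
        k&=(h[...,1]>150)&(h[...,2]>60)
        P=cloud(n,m,d,k); Q=P[(P[:,2]>.165)&(P[:,2]<.21)&(P[:,0]<.72)&(P[:,0]>.63)&(abs(P[:,1])<.12)]
        if len(Q)>5: print(n,nm,len(Q),np.round(Q.min(0),4),np.round(Q.max(0),4))
save("fin",np.hstack(ims))
E
```

```text
[0.43924226 0.07456931 0.17349061] [-13.16918865  -3.6627842   19.53425369] [-0.97416488  2.70864458  0.07678743] 0.017251080560602434 [-0.   -0.1  -0.06  0.    0.05 -0.03 -0.05]
side [ 0.3287 -0.5798  0.0161] 0.0465 44
side [ 0.4514 -0.3363  0.0361] 0.0843 180
side [0.9234 0.3058 0.0395] 0.0569 89
side [0.4211 0.0669 0.0324] 0.0176 101
side [0.6234 0.4445 0.0666] 0.0201 37
side [0.3914 0.3586 0.019 ] 0.0695 359
side 200 [0.95819014 0.28613225 0.56575024 0.07380321] 16.62654
side red 49 [ 0.6619 -0.0529  0.1658] [ 0.6856 -0.0441  0.2006]
side yel 41 [0.6702 0.0176 0.1652] [0.6936 0.0546 0.2005]
top [ 0.4586 -0.4019  0.0385] 0.0141 19
top [ 0.4411 -0.3387  0.039 ] 0.0134 31
top [ 0.4341 -0.2712  0.0368] 0.0132 17
top 145 [0.95442003 0.29846674 0.5418361  0.05757939] 17.365534
top red 26 [ 0.6616 -0.0796  0.1767] [ 0.6785 -0.0497  0.2028]
top yel 41 [0.6687 0.0176 0.1669] [0.6925 0.0508 0.2026]
```

View pics/fin.png

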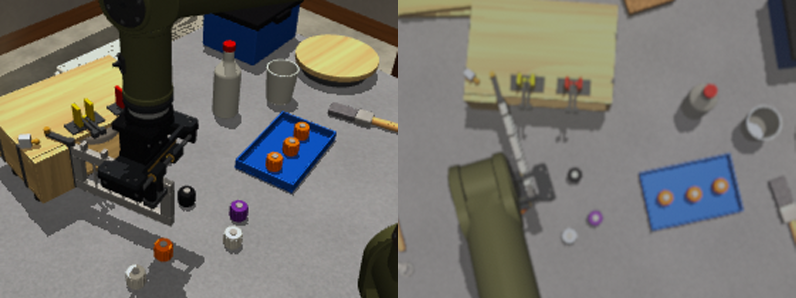

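Request:
step_arm --pt "-1 -0.0005 -0.001 0 0" --pt "-1 -0.001 -0.002 0 0" --pt "-1 -0.001 -0.002 0 0" --pt "-1 -0.001 -0.002 0 0"

```text
time_s: 24.35
tool_pos: [0.4393, 0.0739, 0.1736]
tool_rot: [-78.5, 89.9, -152.5]
force: [-4.4, -3.2, 7.0]
grip_width: 0.0172
```

```bash
python3 -c "
from h import *
s,M=axes(); print(s['time_s'],s['tool_pos'],s['force'],s['grip_width'],s['joint_velocities'].round(2)); print(env.sign_off())"
```

```text
24.35 [0.43925309 0.07389954 0.17358074] [-4.3822857  -3.16335881  7.04290014] 0.01721563022102533 [ 0.01  0.11  0.08 -0.02  0.08  0.01 -0.04]
the job is handed in; nothing more can be done
None
```

I put two loose orange knobs in the tray, squeezed the red catch and then the yellow one, and swung the gate open by its post. I handed the job in at 24.35 s with the gripper still holding the gate. The hand-in gave no verdict.

What the last checks showed:
- **Tray:** the top camera saw exactly three orange knobs in it, in a row along its centre. The fourth was still on the table at about (0.421, 0.067).
- **Catches:** the gripper closed to about 36 mm on each. The wrist camera then measured both catches at 37 mm across the tabs, which means squeezed in.
- **Gate:** a line fitted to it in the top and side views put it at about 67° (1.17 rad). The joints were nearly at rest and the gripper was closed on the post, at 17.2 mm.
- **Bystanders:** none looked shifted in the final pictures, but I did not measure how far any of them moved.

Two things were less tidy:
- **Wrist force:** after the swing it read about 19 N up and 13 N towards the robot. I don't know the cause. A 2 mm relief move cut it to about 7 N and 4 N, and I did not re-measure the gate angle after that. The tool moved less than 1 mm.
- **Final view of the red catch:** in the last pictures the arm partly hid the red catch. The clear reading for it is the wrist picture taken before the gate was opened.

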